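Raise the cam clamp to its highest point and hold it

TASK

Swing the clear guard door of the cam clamp wide open, to about a right angle, by its upright steel handle, before you turn the lever. Then turn the lever by its black knob out through the doorway until it lies over the red mark, where the cam lifts the table highest and presses the beech block against the rubber pad. The lever springs back when let go, so finish while still holding it there, with the door open; leave the block on the table and do not disturb the other things on the bench.

Things in the scene. Friction and masses are not known exactly. Their poses are not given: they have to be found in the camera images.
- clamp: grey cam clamp fixed to the bench: base plate 190 x 230 x 12 mm, dark steel C-frame 157 mm high at the back reaching over the middle. Origin at bench height on the vertical cam axis; its -x points to the clamp's front (roughly toward the robot), z up. It is placed and turned (up to 0.25 rad) differently each time
- door_hinge (a point): point on the vertical hinge axis of the guard door, at the front right of the clamp (90 mm in front and 85 mm to the right of the cam axis), 118 mm above the bench; the hinge post is 98 mm high
- door_handle (a point): grip point on the door's handle: an upright round steel bar 16 mm in diameter, 30 mm in front of the door, 135 mm along the door from the hinge. The point is on the bar's axis 120 mm above the bench, the bar's top is at 142 mm, the door's top edge at 94 mm, so it can be gripped from above in any direction, and its roundness lets it turn in the grip. Moves with the door
- guard_door (a joint): opening angle of the door (clear panel in a yellow frame, 158 mm wide, hinged at its right): 0 closed, 1.57 at a right angle toward the robot, stop at 1.75; turns counterclockwise seen from above as it opens, stays where it is left (light friction)
- cam_axis (a point): point on the vertical axis of the cam and lever, 24 mm above the bench, fixed to the clamp
- lever_knob (a point): grip point on the lever's black upright knob: a round post 20 mm in diameter, 130 mm from the cam axis. The point is on the post's axis 115 mm above the bench; the post's top is at 135 mm, the steel lever arm it stands on at 18 to 32 mm. Can be gripped from above in any direction and turns in the grip. Moves with the lever
- lever (a joint): lever angle: 0 at rest (lever at the clamp's left, 1.4 rad short of pointing straight to the front), grows counterclockwise seen from above; highest lift (12 mm) at 1.40 with the lever straight over the red mark toward the clamp's front; beyond that the table sinks again, stop at 1.85. A spring pulls back toward 0, about 2 N at the knob at the highest point
- top_mark (a point): middle of the red strip, 50 x 16 mm, on the base plate's front, straight in front of the cam axis: the lever lies over it at the highest lift
- beech_block: loose beech block 26 x 70 x 22 mm lying on the clamp's table under the rubber pad; origin at the centre of its underside, 82 mm above the bench at the start. The lift presses its top against the pad
- pad: round rubber pad 32 mm in diameter, on a spring, under the C-frame's arm, 7 mm above the block at the start; about 6 N press the block when the table is highest. Origin on the cam axis at bench height
- marker: red and black marker pen 138 mm long, 18 mm thick, loose bystander; origin under its centre
- awl: awl with a wooden handle, 135 mm long, loose bystander; origin under its centre
- tape_cream: roll of cream tape lying flat, 87 mm across, 19 mm high, loose bystander; origin under its centre
- alu_channel: offcut of aluminium channel 16 x 79 x 10 mm, loose bystander; origin under its centre
- pencil: white pencil 88 mm long, loose bystander; origin under its centre
Things that resemble listed ones, but are neither listed nor needed, are in the scene too. There is more than one size of the beech_block; the one meant has the size given above.

How it is judged (in metres and radians):
On the way, in this order (a step that is already met when the one before it is completed fails the run):
1. the door is swung wide open while the lever is still at rest (value of joint guard_door above 1.25 rad and value of joint lever below 0.3 rad), for 0.2 s.
2. the fingers bring the lever to its highest lift point (value of joint lever between 1.28 and 1.52 rad and contact force between the fingers and lever above 0.5 N), for 0.2 s.
At the end, for the whole second after the job is handed in: the lever is still within 0.12 rad (7 degrees) of its highest lift point at 1.40, at rest and held there by the fingers (more than 0.5 N, the door not holding it), the beech block on the table is pressed against the pad with more than 2.5 N, and the door is open by more than 1.15 rad (all of step 2 and velocity of joint lever between -0.15 and 0.15 rad/s and contact force between guard_door and lever below 0.3 N and contact force between beech_block and pad above 2.5 N and value of joint guard_door above 1.15 rad and horizontal distance between beech_block and clamp below 0.025 m); the arm keeps its last pose, push and grip.
It fails at once if the beech block is knocked off its place on the table (horizontal distance between beech_block and clamp above 0.03 m).
It fails at once if a bystander is moved by more than 30 mm (distance of any of marker, tape_cream, awl, alu_channel, pencil from where it was at the start of the episode above 0.03 m).
It also fails if it takes over 58 s, if anything falls off the work surface, if the arm or the gripper's body presses on something with over 40 N, if the wrist force passes 120 N, or if a joint passes its speed limit or range.

ROBOT

A 7-joint arm with a two-finger parallel gripper is mounted at the origin on a cart in front of the work surface, level with it; the furniture and walls round the work are solid. World frame = base frame: x ahead of the robot, y to its left, z up, the work surface at z = 0. Lengths are in mm, angles in degrees, forces in N, time in s.
With the tool pointing down it reaches from about 400 to 900 mm from the base axis. Payload 5.6 kg.
Tool frame: the origin (TCP) lies at the very end of the fingers, on their centre line; the grasp point (between the pads) lies 19 mm behind it; z points along the fingers, y is the direction in which the jaws open and shut (so a half turn about z gives the same grasp; the last joint's range is limited). The gripper opens to 92 mm and grips with 3 to 60 N. Pads are 20 mm wide; open, the fingers measure 128 mm over their backs; the gripper's body (75 mm by 189 mm) begins 69 mm behind the grasp point.
Start: joints at [-2.464, 26.786, -0.665, 91.828, 0.344, 61.387, -3.226], TCP at [650.007, -0.044, 214.592] pointing down, gripper open.
Joint ranges: [-144.91, 144.91], [-17.63, 115.5], [-89.93, 88.59], [15.96, 139.68], [-74.01, 254.01], [8.47, 105.57], [-167.45, 167.45]. Speed limits (degrees/s): [147.25, 147.25, 180, 180, 180, 180, 180].

INTERFACE

Orientations are given as [roll, pitch, yaw] about the fixed x, y, z axes, in that order (R = Rz(yaw) Ry(pitch) Rx(roll)).
In Python, from rig import bot gives the robot as it stands. The module is installed in compiled form; this text tells all that it offers.
- The arm moves only by the tool send_rows, never from a script. Its argument "moves" is a list of rows, each a list of 5 numbers: the opening, from -1 (shut) to 1 (fully open), then the shift along the tool's x, y, z in cm, then the turn about the tool's z in rad. A call has 1 to 12 rows; each row is the pose to reach, as a shift and turn from the pose commanded when the call began, along the tool's axes at that moment; what a row does not reach only later rows make up. A row lasts 1/8 s, in which the tool goes at most 62.5 mm and 10.7 degrees, less where a joint would pass 70% of its speed; a pose out of reach is approached as far as the arm can. A call with a gripper value outside its range is refused whole. The fingers move at their own pace and stop on an object; "newtons" is the grip in N (left out, the last holds). Time passes only in rows, so rows that repeat a pose let the fingers close. It gives the time, the measured TCP pose, the force and the opening at its end, in the units of the state.
- bot.observe(): the state, without advancing time (a new reading comes with each control period).
- bot.read_camera(name): name is "scene" or "side" or "wrist"; returns the picture (480x640x3 uint8, blue, green, red); there is no depth.
- bot.camera_model(name): a dict with "intrinsics" (3x3 intrinsics, pixels), "view" (4x4, takes a point from world to camera coordinates); the wrist camera has in their place "T_tool_cam" (4x4, takes a point from camera to tool coordinates, whose origin is the TCP and whose axes are the flange's). Camera axes: x right, y up, looking along -z (the intrinsics and any distortion apply to the point x, -y, -z); pixel columns grow to the right and rows downward; lengths in mm; the calibration is good to about 2 mm. A picture is of the moment at which its call begins: read the wrist's pose just before it. camera_model takes no time and is no camera call.
- bot.finish_job(): hands the job in, once; it reports no verdict.
The state is a dict: "time_s": time; "qpos": joint angles; "dq": joint speeds; "joint_torque": joint torques, N m; "ee_pos": TCP position; "tcp_rot": TCP orientation; "contact_force": force on the tool from outside, world axes, zero at the start; "moment": the same for the moment, N m; "gripper_width": opening from 0.0 (shut) to 1.0 (fully open).
Only numpy, scipy, OpenCV 4.12 (cv2) and the standard library are available. Lean on these libraries where they do the work, as an engineer would, in place of code of your own. Each camera call takes 0.05 s, during which the arm holds its last target.

## Working session

There is one attempt and no reset: what is moved stays moved. The work goes in short steps, Python scripts to look and compute and a tool call to move; the robot and the scene stay as the last step left them, time stands still between calls to the robot, and variables do not carry over. Pictures are saved under pics/ and viewed, and the job is handed in when it is done.

Besides the shell and the picture viewer there is one more tool, called after ">>>" as name(argument=value, ...) on one line, values as JSON. send_rows: Moves the arm, as the interface text tells. Its arguments: {"type":"object","properties":{"moves":{"type":"array","items":{"type":"array","items":{"type":"number"}}},"newtons":{"type":"number"}},"required":["moves"]}

```bash
mkdir -p pics
python3 - <<'E'
from rig import bot
import cv2, numpy as np
print(bot.observe())
for n in ("scene","side","wrist"):
    m=bot.camera_model(n)
    print(n,{k:(np.round(np.array(v),3).tolist() if not isinstance(v,str) else v) for k,v in m.items()})
    cv2.imwrite(f"pics/{n}0.png",bot.read_camera(n))
E
```

```text
{'time_s': 0.0, 'qpos': array([-2.46414187, 26.83773783, -0.6656799 , 91.87996689,  0.34226293,
       61.38744113, -3.22473613]), 'dq': array([ 0.03484434,  0.00734578, -0.04463307,  0.01233538, -0.03791579,
        0.01366385,  0.11743782]), 'joint_torque': array([-3.39112758e-04, -5.20573139e+01, -1.31628491e-02, -2.43752271e+01,
       -5.67366311e-02,  1.73054746e-02,  1.50106093e-04]), 'ee_pos': array([ 6.49413793e+02, -4.85475833e-02,  2.13627572e+02]), 'tcp_rot': array([-1.79896987e+02,  5.44645613e-03,  8.99978416e+01]), 'contact_force': array([ 0.35790118,  0.17548867, -0.22844124]), 'moment': array([-0.02321701, -0.01643978, -0.00939506]), 'gripper_width': 1.00309241896411}
scene {'intrinsics': [[575.283, 0.0, 317.323], [0.0, 575.283, 231.849], [0.0, 0.0, 1.0]], 'view': [[0.613, -0.79, 0.013, -376.211], [0.619, 0.491, 0.614, -439.388], [-0.491, -0.368, 0.789, -1212.253], [0.0, 0.0, 0.0, 1.0]]}
side {'intrinsics': [[438.84, 0.0, 321.738], [0.0, 438.84, 243.225], [0.0, 0.0, 1.0]], 'view': [[-0.988, -0.153, 0.027, 580.798], [0.084, -0.381, 0.921, -146.115], [-0.13, 0.912, 0.389, -1025.242], [0.0, 0.0, 0.0, 1.0]]}
wrist {'intrinsics': [[383.548, 0.0, 317.734], [0.0, 383.548, 234.159], [0.0, 0.0, 1.0]], 'T_tool_cam': [[-0.001, 0.972, 0.236, 65.668], [1.0, 0.001, 0.0, -0.544], [0.0, 0.236, -0.972, -170.077], [0.0, 0.0, 0.0, 1.0]]}
```

View pics/scene0.png

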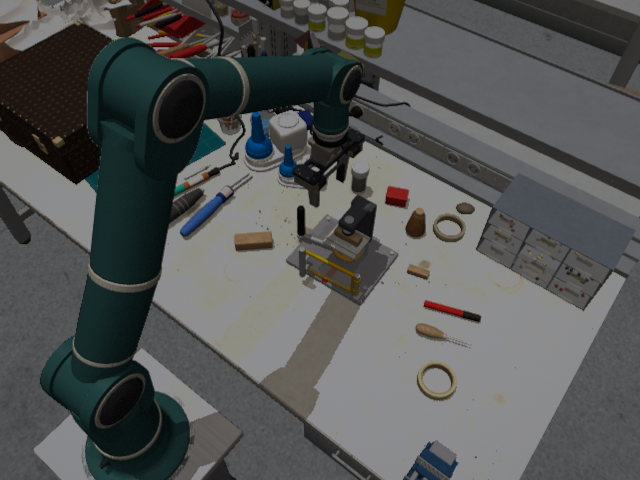

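View pics/side0.png

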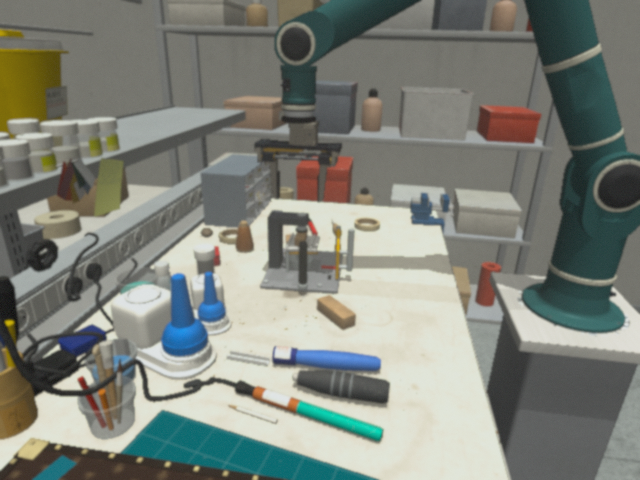

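View pics/wrist0.png

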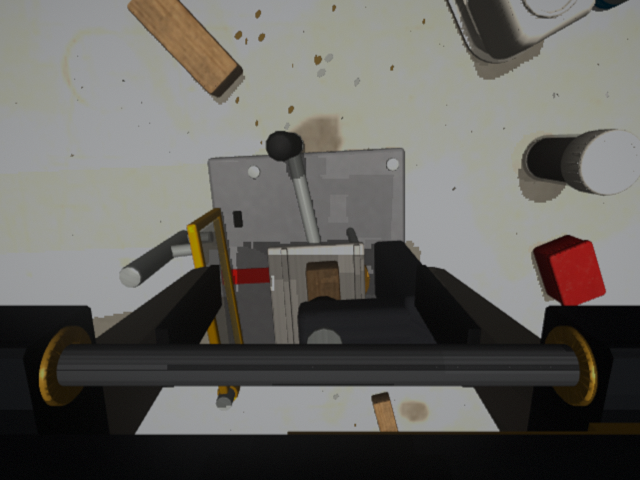

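The wrist view shows the knob at about (283,146), the handle top at about (130,276), the red mark at (250,275) and the plate corners at (208,158) and (404,150). The door is at the left, toward the robot. I'll zoom in and measure.

Run:
```python
import cv2
w=cv2.imread("pics/wrist0.png"); cv2.imwrite("pics/wz.png",cv2.resize(w[120:420,100:420],None,fx=2.4,fy=2,interpolation=cv2.INTER_CUBIC))
s=cv2.imread("pics/scene0.png"); cv2.imwrite("pics/sz.png",cv2.resize(s[180:310,270:430],None,fx=4.5,fy=4.5,interpolation=cv2.INTER_CUBIC))
```

```text
(no output)
```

View pics/wz.png

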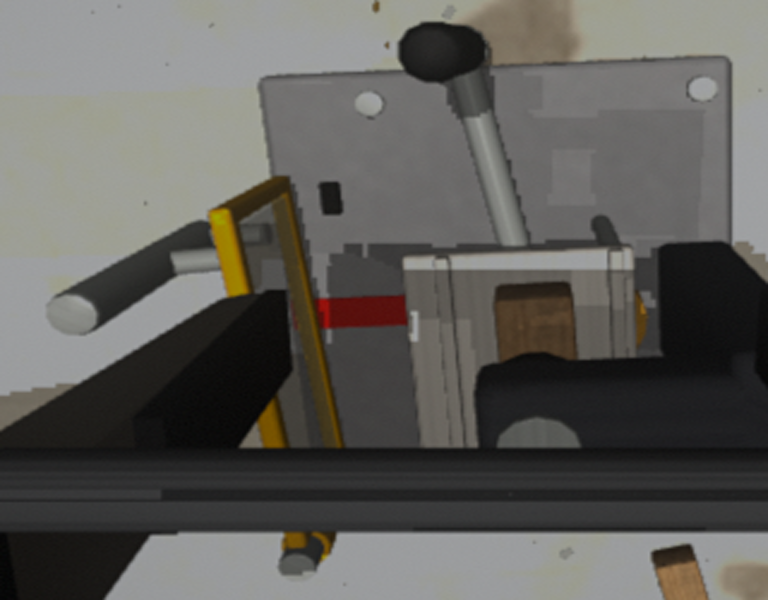

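View pics/sz.png

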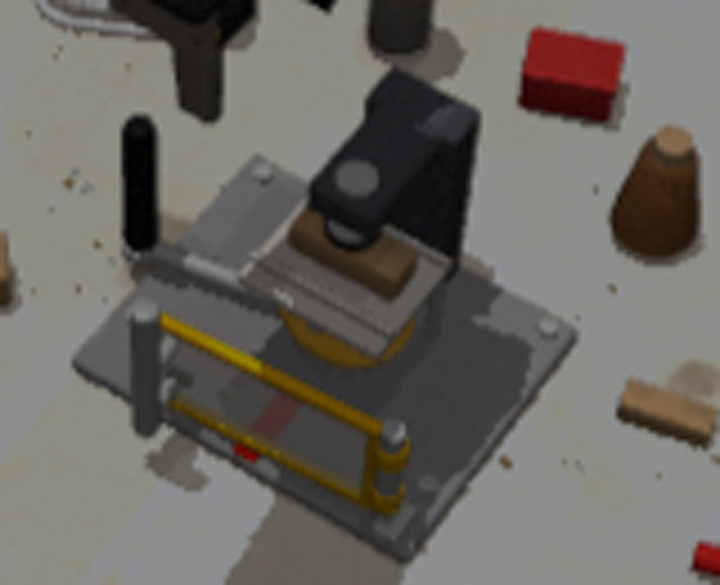

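```bash
cat > h.py <<'E'
import numpy as np
from scipy.spatial.transform import Rotation as Ro
from rig import bot
def ray(name,px,obs=None):
    m=bot.camera_model(name);K=np.array(m["intrinsics"])
    d=np.linalg.solve(K,[px[0],px[1],1.]); d=np.array([d[0],-d[1],-d[2]])
    if name=="wrist":
        T=np.array(m["T_tool_cam"]);R=Ro.from_euler("xyz",obs["tcp_rot"],degrees=True).as_matrix()
        return R@T[:3,3]+obs["ee_pos"], R@T[:3,:3]@d
    V=np.array(m["view"]);R=V[:3,:3]
    return -R.T@V[:3,3], R.T@d
def onz(r,z): o,d=r; return o+d*(z-o[2])/d[2]
E
python3 - <<'E'
from h import *
np.set_printoptions(precision=1,suppress=True)
o=bot.observe(); print(o["time_s"],o["ee_pos"])
W=lambda u,v:ray("wrist",(100+u/2.4,120+v/2),o)
S=lambda u,v:ray("scene",(270+u/4.5,180+v/4.5))
print("handle",onz(W(73,314),142),onz(S(146,310),142))
print("knob",onz(W(433,52),135),onz(S(140,123),135))
for z in(98,110): print("hinge",z,onz(W(297,562),z),onz(S(393,430),z))
print("W corners",onz(W(262,80),12),onz(W(731,58),12))
print("S corners left-front,front-right,back-right",onz(S(75,365),12),onz(S(408,555),12),onz(S(577,337),12))
print("mark ends W",onz(W(322,313),12),onz(W(405,310),12))
E
```

```text
0.15 [649.6  -0.1 213.9]
handle [523.7 -22.6 142. ] [523.4 -23.4 142. ]
knob [625.3  62.5 135. ] [625.4  62.8 135. ]
hinge 98 [ 568.  -151.3   98. ] [ 567.9 -153.3   98. ]
hinge 110 [ 571.4 -142.2  110. ] [ 560.9 -157.2  110. ]
W corners [545.2  48.   12. ] [730.9  58.1  12. ]
S corners left-front,front-right,back-right [541.1  44.3  12. ] [ 556.6 -178.5   12. ] [ 736.9 -171.2   12. ]
mark ends W [562.9 -69.5  12. ] [598.4 -67.9  12. ]
```

Both views agree to about 1 mm: handle at (523.6,-23), knob at (625.4,62.7), cam axis at about (654,-64), clamp yaw at about 2.9°. Next I move over the handle and descend.

>>> send_rows(moves=[[1, -0.8, -4.2, 0, 0], [1, -1.5, -8.4, 0, 0], [1, -2.3, -12.6, 0, 0], [1, -2.3, -12.6, 0, 0], [1, -2.3, -12.6, 3, 0], [1, -2.3, -12.6, 6, 0], [1, -2.3, -12.6, 9, 0], [1, -2.3, -12.6, 10.9, 0], [1, -2.3, -12.6, 10.9, 0], [1, -2.3, -12.6, 10.9, 0]], newtons=30)

```text
time_s: 1.4
ee_pos: [525.0, -22.9, 106.2]
tcp_rot: [179.9, -0.0, 90.0]
contact_force: [0.4, -0.1, 0.4]
gripper_width: 1.0
```

Run:
```python
from h import *
import cv2
o=bot.observe();print(o["ee_pos"],o["contact_force"])
cv2.imwrite("pics/w1.png",bot.read_camera("wrist"))
s=bot.read_camera("scene");cv2.imwrite("pics/s1.png",cv2.resize(s[160:330,250:450],None,fx=4,fy=3.5))
```

```text
[525.0259602  -22.87743654 106.15916391] [ 0.38918769 -0.1143752   0.38805101]
```

View pics/w1.png

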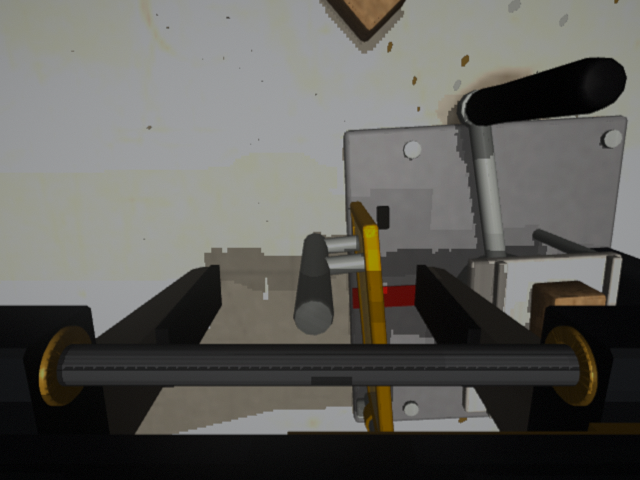

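View pics/s1.png

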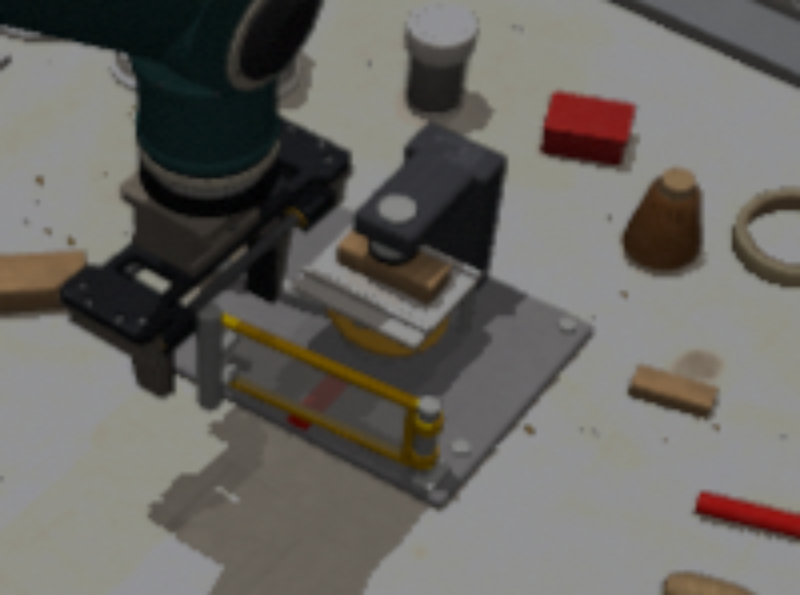

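The bar top at pixel (314,317) is between the jaws and centred left to right. I'll check the offset along the pads and work out the door arc.

Run:
```python
from h import *
np.set_printoptions(precision=1,suppress=True)
o=bot.observe()
p=onz(ray("wrist",(314,317),o),142); print(p)
H=np.array([568.2,-153.3]);h=np.array([523.6,-23.])
v=h-H
for a in np.arange(0,90,9):
    c,s=np.cos(np.radians(a)),np.sin(np.radians(a))
    q=np.array([[c,-s],[s,c]])@v-v
    print(a,"tool x,y cm",np.round([q[1]/10,q[0]/10],2))
```

```text
[522.9 -22.5 142. ]
0 tool x,y cm [0. 0.]
9 tool x,y cm [-0.9 -2. ]
18 tool x,y cm [-2.  -3.8]
27 tool x,y cm [-3.4 -5.4]
36 tool x,y cm [-5.1 -6.8]
45 tool x,y cm [-7.  -7.9]
54 tool x,y cm [-9.  -8.7]
63 tool x,y cm [-11.1  -9.2]
72 tool x,y cm [-13.2  -9.3]
81 tool x,y cm [-15.4  -9.1]
```

>>> send_rows(moves=[[-1, 0, 0, 0, 0], [-1, 0, 0, 0, 0], [-1, 0, 0, 0, 0], [-1, 0, 0, 0, 0], [-1, 0, 0, 0, 0], [-1, 0, 0, 0, 0]], newtons=30)

```text
time_s: 2.25
ee_pos: [524.0, -23.0, 105.5]
tcp_rot: [-180.0, 0.0, 90.0]
contact_force: [-1.2, 0.9, -0.2]
gripper_width: 0.367
```

>>> send_rows(moves=[[-1, 0, 0, 0, 0], [-1, 0, 0, 0, 0], [-1, 0, 0, 0, 0], [-1, 0, 0, 0, 0]])

```text
time_s: 2.75
ee_pos: [524.0, -23.0, 105.6]
tcp_rot: [-180.0, 0.0, 90.0]
contact_force: [-0.7, 0.9, 0.2]
gripper_width: 0.168
```

The bar is gripped at 15.5 mm. Now I swing the door along its arc.

>>> send_rows(moves=[[-1, -0.4, -1.0, 0, 0], [-1, -0.9, -2.0, 0, 0], [-1, -2.0, -3.8, 0, 0], [-1, -3.4, -5.4, 0, 0], [-1, -5.1, -6.8, 0, 0], [-1, -7.0, -7.9, 0, 0], [-1, -9.0, -8.7, 0, 0], [-1, -11.1, -9.2, 0, 0], [-1, -13.2, -9.3, 0, 0], [-1, -15.4, -9.1, 0, 0], [-1, -16.4, -9.0, 0, 0], [-1, -16.4, -9.0, 0, 0]])

```text
time_s: 4.25
ee_pos: [433.1, -187.8, 105.8]
tcp_rot: [-179.9, 0.0, 89.9]
contact_force: [-2.0, 0.6, 6.4]
gripper_width: 0.166
```

Run:
```python
from h import *
import cv2
o=bot.observe();print(o["ee_pos"],o["contact_force"],o["gripper_width"])
cv2.imwrite("pics/w2.png",bot.read_camera("wrist"))
```

```text
[ 433.05237979 -187.77463003  105.82175019] [-2.04235304  0.55099937  6.43047994] 0.1661900980071031
```

View pics/w2.png

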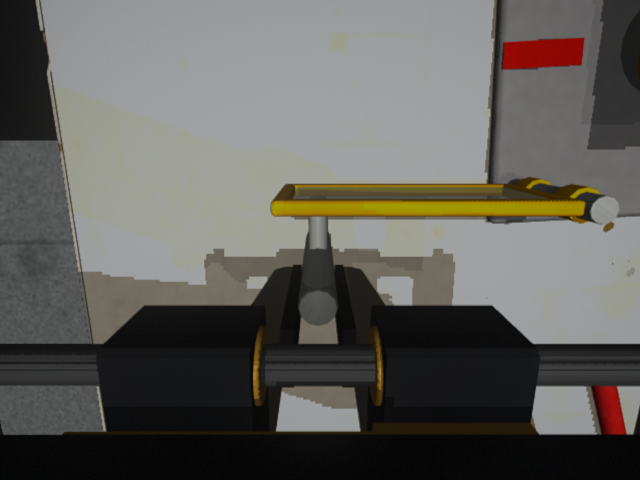

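The door stands at about a right angle, with its hinge at (600,210), its free end at (275,210), and the red mark clear at (543,53). Now I release, lift and go to the knob.

>>> send_rows(moves=[[1, 0, 0, 0, 0], [1, 0, 0, 0, 0], [1, 0, 0, 0, 0], [1, 0, 0, 0, 0], [1, 0, 0, -3, 0], [1, 0, 0, -6, 0], [1, 0, 0, -9, 0], [1, 0, 0, -11, 0], [1, 5, 3.8, -11, 0], [1, 10, 7.6, -11, 0], [1, 15, 11.4, -11, 0], [1, 20, 15.2, -11, 0]])

```text
time_s: 5.8
ee_pos: [586.3, 13.5, 215.6]
tcp_rot: [180.0, 0.0, 90.0]
contact_force: [0.3, -0.5, 0.9]
gripper_width: 0.998
```

>>> send_rows(moves=[[1, 3, 2.4, 0, 0], [1, 5, 3.9, 0, 0], [1, 5, 3.9, 0, 0], [1, 5, 3.9, 2, 0]])

```text
time_s: 6.3
ee_pos: [624.8, 60.9, 196.5]
tcp_rot: [179.9, 0.0, 89.9]
contact_force: [0.1, -0.8, 0.0]
gripper_width: 1.001
```

Run:
```python
from h import *
import cv2
o=bot.observe();print(o["ee_pos"],o["contact_force"],o["gripper_width"],o["time_s"])
cv2.imwrite("pics/w3.png",bot.read_camera("wrist"))
s=bot.read_camera("scene");cv2.imwrite("pics/s3.png",cv2.resize(s[160:330,250:450],None,fx=4,fy=3.5))
```

```text
[624.75514575  60.86271993 196.53404046] [ 0.05682794 -0.83446012  0.00844952] 1.0011396458708768 6.3
```

View pics/w3.png

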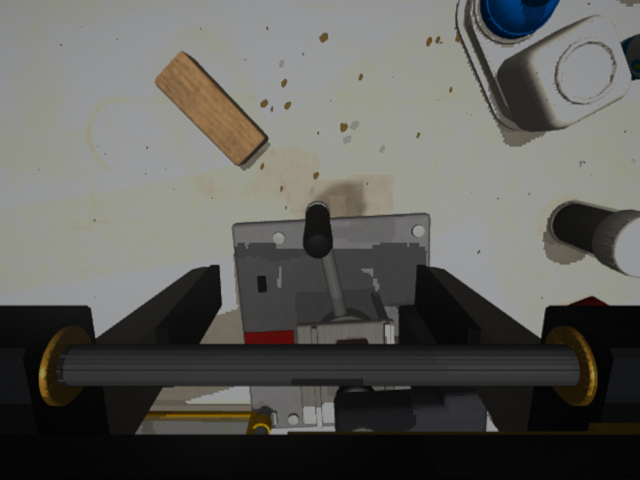

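View pics/s3.png

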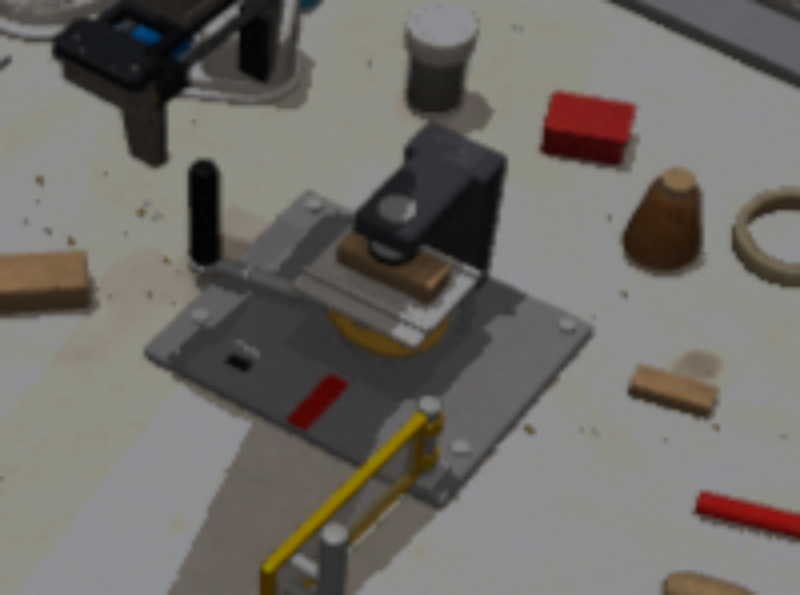

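The door has stayed open, and the knob top at (317,247) is between the jaws. I'll verify that, and then descend.

Run:
```python
from h import *
o=bot.observe();print(onz(ray("wrist",(317,245),o),135))
s=lambda u,v:ray("scene",(250+u/4,160+v/3.5))
print(onz(s(334,532),142),onz(s(204,170),135))
C=np.array([654,-64.2])
for a in list(np.arange(0,81,8))+[80.2]:
    f=lambda t:C+130*np.array([np.cos(np.radians(t)),np.sin(np.radians(t))])
    q=f(102.7+a)-f(102.7); print(a,"tool x,y cm",np.round([q[1]/10,q[0]/10],2))
```

```text
[620.87498069  63.18598456 135.        ]
[ 433.14550028 -182.00453783  142.        ] [622.07970185  60.49399537 135.        ]
0 tool x,y cm [0. 0.]
8 tool x,y cm [-0.52 -1.74]
16 tool x,y cm [-1.28 -3.38]
24 tool x,y cm [-2.26 -4.91]
32 tool x,y cm [-3.44 -6.29]
40 tool x,y cm [-4.8  -7.48]
48 tool x,y cm [-6.32 -8.48]
56 tool x,y cm [-7.96 -9.25]
64 tool x,y cm [-9.69 -9.79]
72 tool x,y cm [-11.48 -10.09]
80 tool x,y cm [-13.29 -10.13]
80.2 tool x,y cm [-13.34 -10.13]
```

>>> send_rows(moves=[[1, 0, 0, 3, 0], [1, 0, 0, 6, 0], [1, 0, 0, 9, 0], [1, 0, 0, 9.8, 0], [1, 0, 0, 9.8, 0], [-1, 0, 0, 9.8, 0], [-1, 0, 0, 9.8, 0], [-1, 0, 0, 9.8, 0], [-1, 0, 0, 9.8, 0], [-1, 0, 0, 9.8, 0], [-1, 0, 0, 9.8, 0], [-1, 0, 0, 9.8, 0]])

```text
time_s: 7.9
ee_pos: [624.3, 62.0, 97.5]
tcp_rot: [-180.0, 0.0, 90.0]
contact_force: [0.1, -0.8, 0.4]
gripper_width: 0.257
```

>>> send_rows(moves=[[-1, 0, 0, 0, 0], [-1, 0, 0, 0, 0], [-1, 0, 0, 0, 0]])

```text
time_s: 8.28
ee_pos: [624.4, 61.9, 97.6]
tcp_rot: [180.0, 0.0, 90.0]
contact_force: [0.9, 0.0, -1.3]
gripper_width: 0.204
```

The knob is gripped at 18.8 mm. Now I swing the lever along its arc to the red mark.

>>> send_rows(moves=[[-1, -0.5, -1.7, 0, 0], [-1, -1.3, -3.4, 0, 0], [-1, -2.3, -4.9, 0, 0], [-1, -3.4, -6.3, 0, 0], [-1, -4.8, -7.5, 0, 0], [-1, -6.3, -8.5, 0, 0], [-1, -8.0, -9.3, 0, 0], [-1, -9.7, -9.8, 0, 0], [-1, -11.5, -10.1, 0, 0], [-1, -12.6, -10.1, 0, 0], [-1, -13.4, -10.1, 0, 0], [-1, -13.4, -10.1, 0, 0]])

```text
time_s: 9.78
ee_pos: [523.5, -71.0, 97.9]
tcp_rot: [180.0, -0.1, 90.1]
contact_force: [-1.0, 3.6, 3.1]
gripper_width: 0.208
```

>>> send_rows(moves=[[-1, 0, 0, 0, 0], [-1, 0, 0, 0, 0], [-1, 0, 0, 0, 0]])

```text
time_s: 10.15
ee_pos: [523.5, -71.3, 97.9]
tcp_rot: [180.0, -0.0, 90.0]
contact_force: [-1.7, 4.1, 5.4]
gripper_width: 0.205
```

Run:
```python
from h import *
import cv2
o=bot.observe();print(o["ee_pos"],o["contact_force"],o["gripper_width"],o["time_s"])
cv2.imwrite("pics/w4.png",bot.read_camera("wrist"))
s=bot.read_camera("scene");cv2.imwrite("pics/s4.png",cv2.resize(s[160:330,250:450],None,fx=4,fy=3.5,interpolation=cv2.INTER_CUBIC))
s=bot.read_camera("side");cv2.imwrite("pics/d4.png",cv2.resize(s[180:310,230:390],None,fx=4.5,fy=4.5,interpolation=cv2.INTER_CUBIC))
```

```text
[523.50657427 -71.31725737  97.9330698 ] [-1.69855217  4.12642959  5.44860474] 0.20488967445115178 10.15
```

View pics/w4.png

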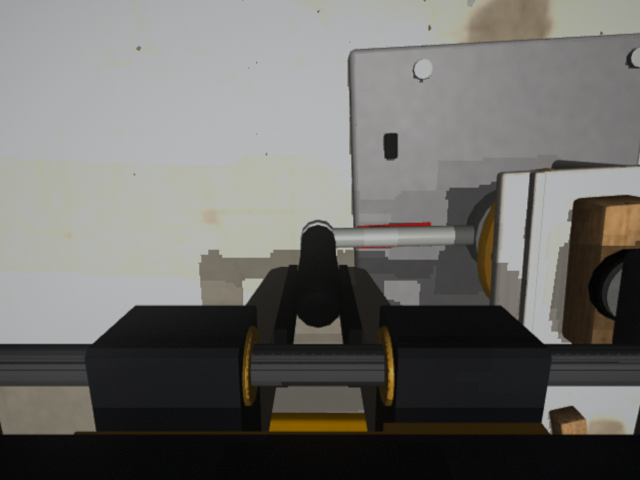

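View pics/s4.png

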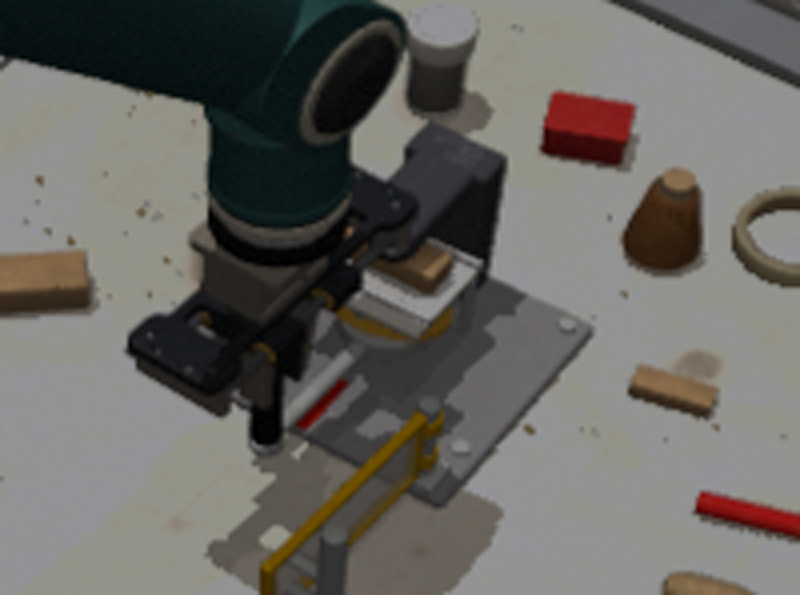

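View pics/d4.png

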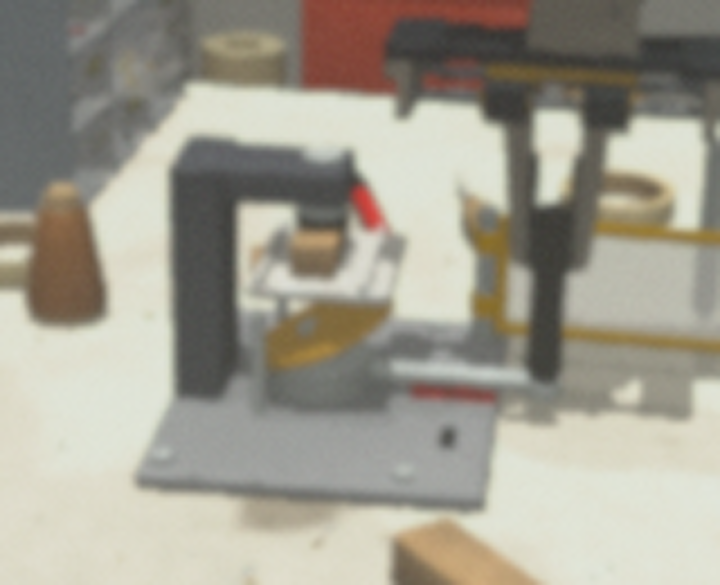

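The knob is over the mark, the block is under the pad, and the door is open. I'll check the lever angle by ray casting.

Run:
```python
from h import *
import cv2
np.set_printoptions(precision=1,suppress=True)
w=cv2.imread("pics/w4.png"); o=bot.observe()
b,g,r=[w[...,i].astype(int) for i in range(3)]
m=(r>80)&(r>2*g)&(r>2*b); m[300:]=0
ys,xs=np.nonzero(m); 
for c in (365,385,410,425):
    yy=ys[xs==c]; 
    if len(yy): print("mark col",c,yy.min(),yy.max(),[onz(ray("wrist",(c,v),o),12)[:2] for v in (yy.min()-.5,yy.max()+.5)])
ang=lambda p,q:np.degrees(np.arctan2(*(q-p)[[1,0]]))
p,q=[onz(ray("wrist",x,o),12) for x in((349,50),(640,34))];print("plate",p,q,ang(p,q))
for c in (360,440,460):
    print(c,w[215:260:1,c].max(1).tolist())
cv2.imwrite("pics/w4z.png",cv2.resize(w[30:330,280:640],None,fx=2.2,fy=2,interpolation=cv2.INTER_CUBIC))
```

```text
mark col 365 226 247 [array([555.1, -61.8]), array([555.6, -77.4])]
mark col 385 225 247 [array([568.8, -61.1]), array([569.4, -77.4])]
mark col 410 223 225 [array([585.8, -59.7]), array([585.9, -61.8])]
mark col 425 223 225 [array([596. , -59.7]), array([596.1, -61.8])]
plate [542.1  48.7  12. ] [719.3  57.6  12. ] 2.898236188802835
360 [144, 143, 142, 140, 140, 140, 137, 130, 129, 129, 122, 115, 110, 86, 104, 116, 127, 136, 146, 153, 163, 174, 182, 180, 171, 155, 148, 144, 140, 131, 117, 105, 136, 161, 138, 119, 82, 77, 78, 78, 78, 77, 74, 68, 67]
440 [125, 127, 127, 126, 127, 127, 126, 126, 127, 125, 108, 77, 96, 112, 122, 132, 140, 149, 154, 159, 165, 169, 162, 154, 147, 145, 139, 134, 122, 101, 97, 121, 122, 122, 123, 107, 70, 66, 67, 67, 67, 67, 66, 66, 67]
460 [67, 67, 66, 67, 68, 67, 68, 66, 67, 61, 53, 56, 63, 70, 73, 78, 81, 84, 88, 88, 91, 90, 88, 87, 85, 83, 83, 79, 72, 63, 59, 64, 65, 65, 65, 66, 65, 66, 66, 66, 67, 66, 66, 66, 65]
```

View pics/w4z.png

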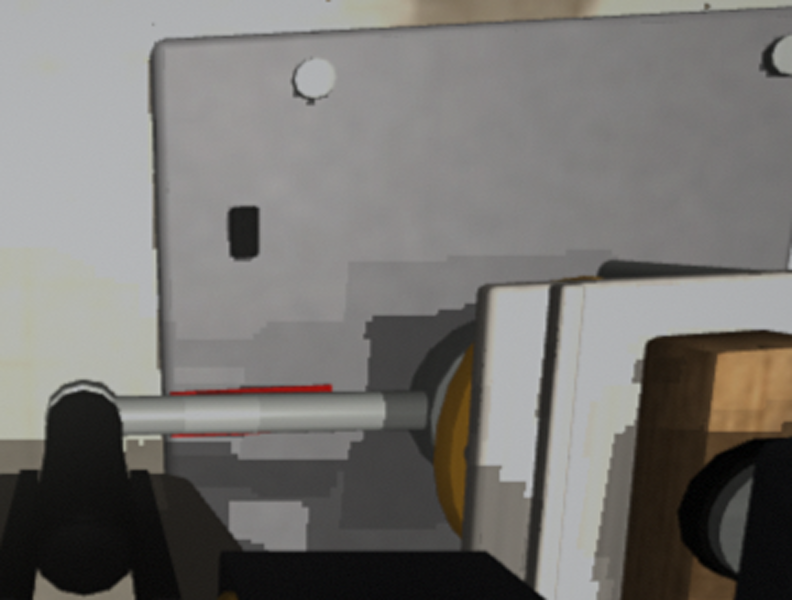

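The mark's centre line extends to y = -71 at the knob, and the TCP is at -71.3, so the lever sits at about 1.40 rad. Handing in.

Run:
```python
from rig import bot
o=bot.observe();print(o["ee_pos"],o["contact_force"],o["gripper_width"],abs(o["dq"]).max(),o["time_s"])
print(bot.finish_job())
```

```text
[523.45014502 -71.40116404  97.8988194 ] [-1.00153508  4.59147181  5.50625738] 0.2069384070882405 0.05546350495908562 10.3
the job is handed in; nothing more can be done
None
```

I opened the guard door to about a right angle by its handle, then swung the lever by its knob to the red mark. I handed the job in at 10.3 s with the lever still held there and no verdict reported.

What the last checks showed:
- **Lever:** the knob, at about (523.5, -71.4) mm, is within about 1 mm of the red mark's extended centre line. The lever arm's line in the wrist picture looked about 2° off the mark's direction. I put that down to perspective; it is well inside the 7° tolerance either way.
- **Grip:** the fingers were on the knob at about 19 mm opening. The force on the tool was about 4.6 N sideways, more than the 2 N the task gives for the spring, so part of it may be friction or a small misalignment.
- **Arm:** it was at rest.
- **Door:** the scene picture shows it still open and well away from the lever.
- **Block:** the pictures show it on the table under the pad. I had no way to measure the pad force directly.
- **Bystanders:** the ones visible in the last pictures looked unmoved. I did not measure their positions.

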